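Pack the dominoes away on the roller track

ROBOT

A 7-joint arm with a two-finger parallel gripper is mounted at the origin on the work surface. World frame = base frame: x ahead of the robot, y to its left, z up, the work surface at z = 0. Lengths are in m, angles in rad, forces in N, time in s.
With the tool pointing down it reaches from about 0.4 to 0.875 m from the base axis. Payload 19.3 kg.
Tool frame: the origin (TCP) lies at the very end of the fingers, on their centre line; the grasp point (between the pads) lies 19 mm behind it; z points along the fingers, y is the line along which they close (so a half turn about z gives the same grasp; the last joint's range is limited). The gripper opens to 85 mm and grips with 20 to 120 N. Pads are 22 mm wide; open, the fingers measure 114 mm over their backs; the gripper's body (76 mm by 85 mm) begins 54 mm behind the grasp point. The pads swing forward as they close: fully open they stand 13 mm farther back than shut.
Start: joints at [-1.391, 0.521, -0.036, 1.599, 0.021, 1.021, -0.113], TCP at [0.155, 0.606, 0.231] pointing down, gripper open.
Joint ranges: [-2.91, 2.91], [-0.3, 2.13], [-1.5, 1.42], [0.17, 2.43], [-1.26, 4.41], [0.16, 1.93], [-2.52, 2.52]. Speed limits (rad/s): [1.89, 1.89, 2.39, 2.39, 3.01, 3.01, 3.01].

INTERFACE

Orientations are given as [roll, pitch, yaw] about the fixed x, y, z axes, in that order (R = Rz(yaw) Ry(pitch) Rx(roll)).
In Python, from workcell import bot gives the robot as it stands.
- The arm moves only by the tool jog_arm, never from a script. Its argument "motion" is a list of rows, each a list of 5 numbers: the shift along the tool's x, y, z scaled (see below), then the turn about the tool's z scaled (see below), then the opening, from 0 (shut) to 1 (fully open). A call has 1 to 12 rows; each row shifts and turns the commanded pose from where the row before left it, along the tool's axes as they then stand; what a row does not reach is not made up. The controller multiplies each number of a shift by 30 mm and each number of a turn by 0.08 rad. A row lasts 1/10 s, in which the tool goes at most 50 mm and 8.59 degrees, less where a joint would pass 70% of its speed; a pose out of reach is approached as far as the arm can. A call with a number of a shift or a turn outside -1 to 1 is refused whole. A call with a gripper value outside its range is refused whole. The fingers move at their own pace and stop on an object; "newtons" is the grip in N (left out, the last holds). Time passes only in rows, so rows that do not move let the fingers close. It gives the time, the measured TCP pose, the force, the opening and the grip force at its end, in the units of the state.
- bot.observe(): the state, without advancing time (a new reading comes with each control period).
- bot.grab_frame(name): name is "side" or "top" or "wrist"; returns a dict with "pixels" (480x640x3 uint8, red, green, blue), "fovy" (degrees; the focal length in pixels is half the picture's height over the tangent of half this angle, whatever the lens; pixels are square), "cx", "cy" (the principal point, pixels), "rvec" (rotation vector, rad) and "tvec" (3), from world to camera coordinates, as OpenCV has them; the wrist camera has in their place "mount" (4x4, takes a point from camera to tool coordinates, whose origin is the TCP and whose axes are the flange's). Camera axes: x right, y down, z forward; pixel columns grow to the right and rows downward; lengths in m; the calibration is good to about 2 mm. A picture is of the moment at which its call begins: read the wrist's pose just before it. There is no depth.
- bot.job_done(): hands the job in; it is judged then, once.
The state is a dict: "clock": time; "qpos": joint angles; "qd": joint speeds; "joint_efforts": joint torques, N m; "position": TCP position; "tool_rot": TCP orientation; "force": force on the tool from outside, world axes, zero at the start; "moment": the same for the moment, N m; "grip_width": finger opening in m; "finger_force": force on a finger pad.
Only numpy, scipy, OpenCV 4.12 (cv2) and the standard library are available. Lean on these libraries where they do the work, as an engineer would, in place of code of your own. Each camera call takes 0.05 s, during which the arm holds its last target. There are 200 camera calls.

TASK

Lay the stray domino flat in the empty compartment at the trailing end of the domino tray, then push the tray gently along the rollers, never lifting it off them, until it is fully home against the back of the acrylic box. Finally swing the hinged flap fully shut behind it, without spilling any domino or disturbing the glass, the ashtray or the lighter holder.

Things in the scene. Friction and masses are not known exactly. Their poses are not given: they have to be found in the camera images.
- station: Fixed dark-wood roller track running into a clear acrylic domino box, the bay. Origin: on the table, under the centre of the bay's mouth. +x points along the track into the bay, +y to the left of that, z up. The two side rails are 74 mm apart inside and 94 mm outside, top at z = 40 mm, from x = -245 to +144 mm.
- track_end (a point): Middle of the track's open end (x = -245 mm in the station's frame), at the height of the roller tops, z = 30 mm. A lip 6 mm thick, top at z = 34 mm, closes the end. From here to the back stop lie 17 free-spinning aluminium rollers across the track, 16 mm thick, 22.4 mm apart, all with tops at z = 30 mm.
- back_stop (a point): Inner face of the bay's back stop, 140 mm inside the mouth, z = 46 mm. The bay's clear side walls stand on the rails up to z = 76 mm; its clear roof (top at z = 80 mm) begins 60 mm inside the mouth, so the first 60 mm are open from above.
- flap (a joint): Hinged flap of the bay's mouth: angle in rad, 0 = shut across the mouth, growing as its free edge swings out over the track and round to beyond the -y rail; starts 1.7 to 2.2 (open, beside the track), limit 2.4. It stays where it is left; about 0.3 N at mid-width moves it.
- flap_hinge (a point): On the flap's vertical hinge axis, half-way up the flap; in the station's frame at x = -4 mm, y = -44 mm, z = 58.5 mm. Its axes turn with the flap: y points along the flap from the hinge to the free edge, -x is the outer face's side (the face to push to shut it).
- flap_edge (a point): Middle of the flap's free edge (a 9 mm wide stainless steel strip), 88 mm from the hinge axis. The flap is a clear acrylic panel 5 mm thick, 33 mm high, from z = 42 to 75 mm above the table.
- tray_centre (a point): Centre (15 mm above the underside) of the pale wooden domino tray, 134 mm long (x), 68 mm wide (y), about 100 g empty, loose on the rollers; it rolls very easily. +x leads into the bay. The trailing end wall (-x end) is the one to push: its top is 30 mm above the underside, other walls 22 mm. Fully home, this point is at x = 73 mm in the station's frame, the trailing end 6 mm inside the mouth.
- tray_slot (a point): Centre of the floor (5 mm above the tray's underside) of the tray's empty trailing compartment, 50 mm long (x), 60 mm wide (y); same axes as the tray. Its +y and -y sides are cut down to 9 mm above the underside for fingers, so a domino held by its two ends can be lowered in lying across the tray. The wall in front is 22 mm, the one behind 30 mm high.
- stray_c (a point): Centre of the stray black domino lying flat on the table: 44 mm (its x) by 22 mm (its y) by 8 mm, 12 g.
- packed0_c (a point): Centre of a black domino (44 x 22 x 8 mm) already in the tray's front compartment (72 mm long), loose, in the lower layer.
- packed1_c (a point): Centre of a black domino (44 x 22 x 8 mm) already in the tray's front compartment (72 mm long), loose, in the lower layer.
- packed2_c (a point): Centre of a black domino (44 x 22 x 8 mm) already in the tray's front compartment (72 mm long), loose, in the lower layer.
- packed3_c (a point): Centre of a black domino (44 x 22 x 8 mm) already in the tray's front compartment (72 mm long), loose, in the upper layer.
- packed4_c (a point): Centre of a black domino (44 x 22 x 8 mm) already in the tray's front compartment (72 mm long), loose, in the upper layer.
- glass: Empty cobalt drinking glass, 72 mm across the mouth, 95 mm high; origin at the centre of its underside. Bystander.
- ashtray: Terracotta ashtray, 96 mm across, 28 mm high; origin at the centre of its underside. Bystander.
- lighter_holder: Stainless steel lighter holder, an open cup 42 mm across and 55 mm high; origin at the centre of its underside. Bystander.
- tray: The same tray; origin at the centre of its underside (30 mm above the table while it stands on the rollers).
Mind the look-alikes: they are no part of the job. Leave any red or turquoise look-alike of the part that bears packed3_c alone.

How it is judged:
By the outcome, as a careful person would: the job done as asked, in the order asked, and still so for the second after the job is handed in, with the robot touching nothing.
It also fails if it takes over 69 s, if anything falls off the work surface, if the arm or the gripper's body presses on something with over 40 N, if the wrist force passes 120 N, or if a joint passes its speed limit or range.

## Working session

There is one attempt and no reset: what is moved stays moved. The work goes in short steps, Python scripts to look and compute and a tool call to move; the robot and the scene stay as the last step left them, time stands still between calls to the robot, and variables do not carry over. Pictures are saved under pics/ and viewed, at most 10 in all, crops included, and the job is handed in when it is done.

Besides the shell and the picture viewer there is one more tool, called in YAML: its name, and indented under it one key for each argument. jog_arm: Moves the arm, as the interface text tells. Shifts and turns lie within -1 to 1; 1 stands for 30 mm of shift or 0.08 rad of turn. Its arguments: {"type":"object","properties":{"motion":{"type":"array","items":{"type":"array","items":{"type":"number"}}},"newtons":{"type":"number"}},"required":["motion"]}

```bash
ls; mkdir -p pics; python3 - <<'E'
from workcell import bot
import cv2,json
s=bot.observe();print(s)
for n in("top","side"):
    f=bot.grab_frame(n);cv2.imwrite(f"pics/{n}0.png",f["pixels"][:,:,::-1]);print(n,{k:v for k,v in f.items() if k!="pixels"})
E
```

```text
pics
{'clock': 0.0, 'qpos': array([-1.39117725,  0.522011  , -0.03636125,  1.59999682,  0.02120128,
        1.02109618, -0.11279862]), 'qd': array([ 0.00085057, -0.00105836, -0.00073413,  0.00122948,  0.00014557,
       -0.00087264,  0.00204718]), 'joint_efforts': array([ 1.13726178e-04, -9.27119780e+01,  1.98019199e+00, -3.69927263e+01,
        1.78764848e-02,  8.13331601e-03,  2.96864425e-05]), 'position': array([0.15445205, 0.60527048, 0.23073123]), 'tool_rot': array([-3.14046809e+00,  6.44734994e-05,  2.89179484e+00]), 'force': array([-0.15842671, -0.56711431, -0.44819752]), 'moment': array([-0.00757093, -0.02496527, -0.03493204]), 'finger_force': 0.0, 'grip_width': 0.08531283044134204}
top {'fovy': 46.970087895458995, 'cx': 321.0293219308553, 'cy': 242.3276575206357, 'rvec': array([ 2.16842778, -2.12683085,  0.16385285]), 'tvec': array([-0.09127245,  0.58643008,  0.92992339])}
side {'fovy': 54.30050915052229, 'cx': 328.6862865652297, 'cy': 235.0071067540293, 'rvec': array([ 2.0317701 , -0.49299913,  0.29795756]), 'tvec': array([-0.55764117,  0.15590475,  0.8354313 ])}
```

View pics/top0.png

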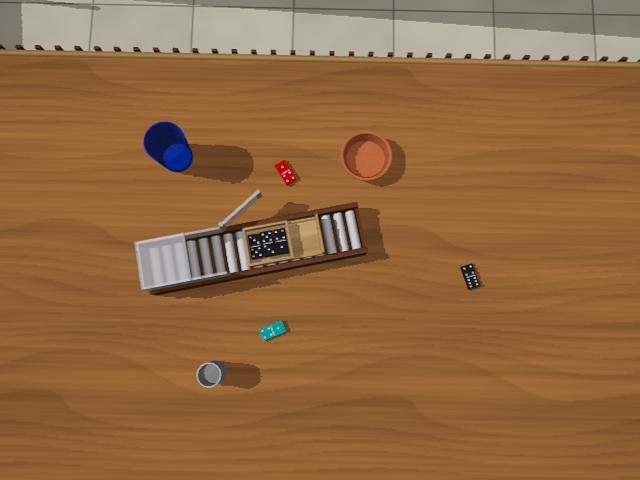

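View pics/side0.png

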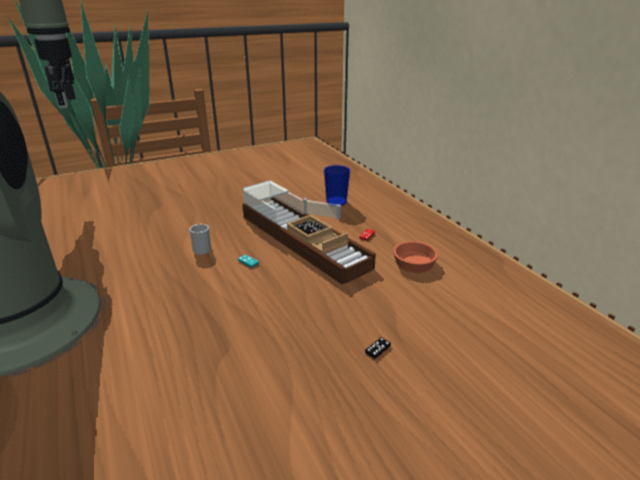

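The top view shows the track running from its open end at (361,232) to the bay at (140,265). The flap goes from the hinge at (222,226) to its edge at (259,192), and the tray's empty slot is at (305,238).
There are three candidates for the stray: black (470,277), red (285,173) and turquoise (273,330). Only the black one fits "stray black domino". I'll confirm it in an enlarged crop.

```bash
cat > h.py <<'E'
import numpy as np,cv2
from scipy.spatial.transform import Rotation as R
def cam(f,s=None):
    F=240/np.tan(np.radians(f["fovy"])/2);K=np.array([[F,0,f["cx"]],[0,F,f["cy"]],[0,0,1]])
    if "mount" in f:
        T=np.eye(4);T[:3,:3]=R.from_euler("xyz",s["tool_rot"]).as_matrix();T[:3,3]=s["position"]
        W=np.linalg.inv(T@np.array(f["mount"]));return K,W[:3,:3],W[:3,3]
    return K,cv2.Rodrigues(np.array(f["rvec"]))[0],np.array(f["tvec"])
def back(c,uv,z):
    K,Rm,t=c;uv=np.atleast_2d(uv).astype(float)
    d=(np.linalg.inv(K)@np.c_[uv,np.ones(len(uv))].T).T@Rm;o=-Rm.T@t
    return o+d*((np.asarray(z)-o[2])/d[:,2])[:,None]
def proj(c,P):
    K,Rm,t=c;p=(K@(Rm@np.atleast_2d(P).T+t[:,None])).T;return p[:,:2]/p[:,2:]
E
python3 - <<'E'
from h import *
from workcell import bot
f=bot.grab_frame("top");im=f["pixels"];c=cam(f)
m=(im.max(2)<70).astype(np.uint8);m[:, :430]=0;m[:255]=0;m[300:]=0;m[:,510:]=0
ct=max(cv2.findContours(m,0,2)[0],key=cv2.contourArea);r=cv2.minAreaRect(ct);print(r)
print(back(c,np.array(cv2.boxPoints(r)),8e-3).round(4), back(c,r[0],8e-3))
a=cv2.resize(im[180:300,130:390],None,fx=3,fy=3,interpolation=2);b=cv2.resize(im[250:305,440:500],None,fx=4,fy=4)
o=np.zeros((600,780,3),np.uint8);o[:360]=a;o[365:585,:240]=b
cv2.imwrite("pics/crop1.png",o[:,:,::-1])
E
```

```text
((469.8576354980469, 276.2335205078125), (24.605499267578125, 12.046442031860352), 70.01689910888672)
[[ 0.5535 -0.3335  0.008 ]
 [ 0.5614 -0.3543  0.008 ]
 [ 0.5196 -0.3687  0.008 ]
 [ 0.5118 -0.348   0.008 ]] [[ 0.53653263 -0.35113546  0.008     ]]
```

View pics/crop1.png

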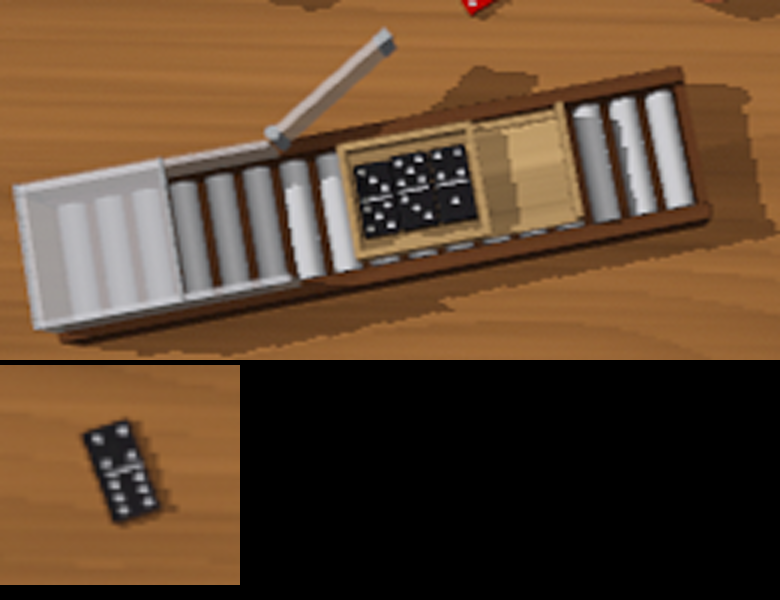

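The crop confirms a single black domino at about (470,276), so that is the stray. The flap edge is at about (259,193) and the hinge at (222,225). The tray's trailing wall runs from (316,215) to (324,256). Next I fit the station pose.

```bash
python3 - <<'E'
from h import *
from scipy.optimize import least_squares
from workcell import bot
f=bot.grab_frame("top");c=cam(f)
S=np.array([[-.245,-.047,.04],[-.245,.047,.04],[.144,-.047,.08],[.144,.047,.08],[.06,-.047,.08],[.06,.047,.08],[-.004,-.044,.075]])
px=np.array([[683,70],[710,207],[13,186],[38,328],[163,162],[182,302],[277,134]])/3+[130,180]
def tw(p,P):
    P=np.atleast_2d(P);k,s=np.cos(p[2]),np.sin(p[2]);return np.c_[p[0]+k*P[:,0]-s*P[:,1],p[1]+s*P[:,0]+k*P[:,1],P[:,2]]
r=least_squares(lambda p:(proj(c,tw(p,S))-px).ravel(),[.6,.1,1.7],loss="soft_l1")
print(r.x,(proj(c,tw(r.x,S))-px).round(1).tolist())
def inv(p,W):
    k,s=np.cos(p[2]),np.sin(p[2]);d=W[:,:2]-p[:2];return np.c_[k*d[:,0]+s*d[:,1],-s*d[:,0]+k*d[:,1]]
t=np.array([[558,104],[582,228],[338,147],[362,258],[388,33]])/3+[130,180]
print(inv(r.x,back(c,t,np.array([.06,.06,.052,.052,.075]))).round(4))
np.save("st.npy",r.x)
for n,u in dict(glass=(177,157),ash=(368,160),lh=(211,380),red=(285,173),tq=(273,330)).items():print(n,back(c,u,0).round(3),inv(r.x,back(c,u,0)).round(3))
E
```

```text
[0.56698638 0.0857896  1.78011896] [[0.0, -1.9], [1.6, 3.6], [-0.0, -3.6], [-0.4, 3.8], [-0.9, -4.8], [1.4, 2.9], [-0.8, -0.2]]
[[-0.1665 -0.0334]
 [-0.1664  0.0406]
 [-0.0359 -0.034 ]
 [-0.0385  0.0328]
 [-0.0777 -0.0897]]
glass [[0.751 0.194 0.   ]] [[ 0.067 -0.203]]
ash [[ 0.753 -0.166  0.   ]] [[-0.285 -0.13 ]]
lh [[0.344 0.11  0.   ]] [[0.07  0.213]]
red [[ 0.725 -0.01   0.   ]] [[-0.126 -0.134]]
tq [[0.433 0.003 0.   ]] [[-0.053  0.148]]
```

jog_arm:
  motion:
    - [0, 0, 0, 1, 1]
    - [0, 0, 0, 1, 1]
    - [0, 0, 0, 1, 1]
    - [0, 0, 0, 1, 1]
    - [0, 0, 0, 1, 1]
    - [0, 0, 0, 1, 1]
    - [0, 0, 0, 1, 1]
    - [0, 0, 0, 1, 1]
    - [0, 0, 0, 1, 1]
    - [0, 0, 0, 1, 1]
    - [0, 0, 0, 1, 1]
    - [0, 0, 0, 0.35, 1]

```text
clock: 1.4
position: [0.1544, 0.6055, 0.2311]
tool_rot: [-3.141, 0.0, 1.982]
force: [0.2, -0.3, -0.1]
grip_width: 0.0855
finger_force: 0.0
```

```bash
cat > go.py <<'E'
# usage: go.py x y z [yaw]  (world; prefix w) or s x y z in station frame
import sys;from h import *;from workcell import bot
s=bot.observe();p=s["position"];a=sys.argv
v=np.array([float(q) for q in a[2:5]])
if a[1]=="s":
    t=np.load("st.npy");k,n=np.cos(t[2]),np.sin(t[2]);v=np.array([t[0]+k*v[0]-n*v[1],t[1]+n*v[0]+k*v[1],v[2]])
M=R.from_euler("xyz",s["tool_rot"])
yaw=float(a[5]) if len(a)>5 else s["tool_rot"][2]
print("clock",s["clock"],"pos",p.round(4),"rot",s["tool_rot"].round(3),"w",s["grip_width"],"F",s["force"].round(2),"q",s["qpos"].round(2))
print("target",v.round(4),"units",(M.inv().apply(v-p)/.03).round(2),"turn",((s["tool_rot"][2]-yaw)/.08).round(2))
E
python3 go.py w 0.62 0.10 0.23 1.904; python3 go.py w 0.5365 -0.351 0.20 1.904
```

```text
clock 1.4 pos [0.1544 0.6055 0.2311] rot [-3.141  0.     1.982] w 0.08550293713527442 F [ 0.25 -0.26 -0.11] q [-1.54  0.53  0.19  1.61 -0.11  1.01 -0.91]
target [0.62 0.1  0.23] units [-21.65   7.5    0.04] turn 0.97
clock 1.4 pos [0.1544 0.6055 0.2311] rot [-3.141  0.     1.982] w 0.08550293713527442 F [ 0.25 -0.26 -0.11] q [-1.54  0.53  0.19  1.61 -0.11  1.01 -0.91]
target [ 0.5365 -0.351   0.2   ] units [-34.32  -1.05   1.05] turn 0.97
```

jog_arm:
  motion:
    - [-1, 0.6, 0, 0, 1]
    - [-1, 0.6, 0, 0, 1]
    - [-1, 0.6, 0, 0, 1]
    - [-1, 0.6, 0, 0, 1]
    - [-1, 0.6, 0, 0, 1]
    - [-1, 0.6, 0, 0, 1]
    - [-1, 0.6, 0, 0, 1]
    - [-1, 0.5, 0, 0, 1]
    - [-1, 0.4, 0, 0, 1]
    - [-1, 0.4, 0, 0, 1]
    - [-1, 0.2, 0, 0, 1]
    - [-1, 0.2, 0, 0, 1]

```text
clock: 2.6
position: [0.4618, 0.3457, 0.2312]
tool_rot: [-3.141, 0.0, 1.985]
force: [1.2, 0.9, -0.4]
grip_width: 0.0855
finger_force: 0.0
```

```bash
python3 go.py w 0.5365 -0.351 0.20 1.904
```

```text
clock 2.6 pos [0.4618 0.3457 0.2312] rot [-3.141  0.     1.985] w 0.08552284192583758 F [ 1.18  0.86 -0.44] q [-0.92  0.46  0.25  1.74 -0.13  0.96 -0.21]
target [ 0.5365 -0.351   0.2   ] units [-22.26  -7.07   1.04] turn 1.01
```

jog_arm:
  motion:
    - [-1, 0, 0, 0, 1]
    - [-1, 0, 0, 0, 1]
    - [-1, 0, 0, 0, 1]
    - [-1, -0.2, 0, 0, 1]
    - [-1, -0.3, 0, 0, 1]
    - [-1, -0.4, 0, 0, 1]
    - [-1, -0.4, 0, 0, 1]
    - [-1, -0.4, 0, 0, 1]
    - [-1, -0.4, 0, 0, 1]
    - [-1, -0.4, 0, 0, 1]
    - [-1, -0.4, 0, 0, 1]
    - [-1, -0.4, 0, 0, 1]

```text
clock: 3.8
position: [0.5148, -0.0238, 0.2314]
tool_rot: [3.141, -0.0, 1.985]
force: [0.5, 0.8, 1.1]
grip_width: 0.0854
finger_force: 0.0
```

jog_arm:
  motion:
    - [-1, -0.4, 0, 0, 1]
    - [-1, -0.4, 0, 0, 1]
    - [-1, -0.4, 0, 0, 1]
    - [-1, -0.4, 0, 0, 1]
    - [-1, -0.4, 0, 0, 1]
    - [-1, -0.4, 0, 0, 1]
    - [-1, -0.4, 0, 0, 1]
    - [-1, -0.4, 0, 0, 1]
    - [-1, -0.2, 0, 0, 1]
    - [-1, -0.2, 0, 0, 1]
    - [-0.3, 0, 0, 0.5, 1]
    - [0, 0, 0, 0.5, 1]

```text
clock: 5.0
position: [0.5398, -0.3503, 0.2309]
tool_rot: [-3.141, 0.0, 1.901]
force: [0.2, 0.6, -1.2]
grip_width: 0.0857
finger_force: 0.0
```

```bash
cat > dom.py <<'E'
from h import *;from workcell import bot
s=bot.observe();f=bot.grab_frame("wrist");c=cam(f,s);im=f["pixels"]
cv2.imwrite("pics/w1.png",im[:,:,::-1])
print(s["position"],s["tool_rot"],"pred px",proj(c,[.5365,-.351,.008]))
m=(im.max(2)<60).astype(np.uint8);m=cv2.morphologyEx(m,3,np.ones((15,15)))
for ct in cv2.findContours(m,0,2)[0]:
    if cv2.contourArea(ct)>800:
        r=cv2.minAreaRect(ct);b=back(c,cv2.boxPoints(r),.008)
        e=b[1]-b[0];g=b[2]-b[1]
        print(r,b.mean(0).round(4),"edges",[(round(np.linalg.norm(v[:2]),4),round(np.arctan2(v[1],v[0]),3)) for v in(e,g)])
E
python3 dom.py; python3 go.py w 0.5365 -0.351 0.20 1.904
```

```text
[ 0.53980343 -0.35031959  0.23085138] [-3.14098365e+00  8.80003960e-05  1.90088169e+00] pred px [[318.69211171 207.70292176]]
((319.5, 395.99993896484375), (165.99996948242188, 638.9998779296875), 90.0) [ 0.6138 -0.5756  0.008 ] edges [(np.float64(0.7032), np.float64(0.33)), (np.float64(0.2473), np.float64(-0.987))]
((317.5, 209.0), (22.0, 43.0), 90.0) [ 0.5358 -0.3527  0.008 ] edges [(np.float64(0.0428), np.float64(0.33)), (np.float64(0.0225), np.float64(-1.226))]
((595.3375854492188, 75.13908386230469), (49.54777526855469, 114.50453186035156), 29.327178955078125) [ 0.7342 -0.1561  0.008 ] edges [(np.float64(0.088), np.float64(1.509)), (np.float64(0.0462), np.float64(-0.086))]
((492.5, 17.5), (35.0, 133.0), 90.0) [ 0.6252 -0.1435  0.008 ] edges [(np.float64(0.1139), np.float64(0.33)), (np.float64(0.0271), np.float64(-1.049))]
clock 5.05 pos [ 0.5399 -0.3493  0.2308] rot [-3.141 -0.     1.899] w 0.08526559661531789 F [0.64 0.4  0.2 ] q [ 0.23  0.58  0.39  1.56 -0.25  1.04  1.02]
target [ 0.5365 -0.351   0.2   ] units [-0.02 -0.12  1.03] turn -0.06
```

jog_arm:
  motion:
    - [-0.04, -0.15, 1, 0, 0.65]
    - [0, 0, 1, 0, 0.65]
    - [0, 0, 1, 0, 0.65]
    - [0, 0, 1, 0, 0.65]
    - [0, 0, 1, 0, 0.65]
    - [0, 0, 0.8, 0, 0.65]
    - [0, 0, 0.4, 0, 0.65]
    - [0, 0, 0.3, 0, 0.65]
    - [0, 0, 0.1, 0, 0.65]
    - [0, 0, 0, 0, 0.65]

```text
clock: 6.05
position: [0.5364, -0.3517, 0.0338]
tool_rot: [3.141, 0.0, 1.904]
force: [-0.2, -0.0, 0.1]
grip_width: 0.0557
finger_force: 0.0
```

```bash
python3 go.py w 0.536 -0.352 0.0 1.901;python3 - <<'E'
from h import *;from workcell import bot
a=bot.grab_frame("side")["pixels"];b=bot.grab_frame("wrist")["pixels"]
o=np.zeros((480,800,3),np.uint8);o[:,:400]=cv2.resize(a[250:394,300:420],(400,480));o[:,400:]=cv2.resize(b,(400,300))[0:300].repeat(1,0) if 0 else cv2.copyMakeBorder(cv2.resize(b,(400,300)),0,180,0,0,0)
cv2.imwrite("pics/pick.png",o[:,:,::-1])
E
```

```text
clock 6.05 pos [ 0.5364 -0.3517  0.0338] rot [3.141 0.    1.904] w 0.05570255915613935 F [-0.23 -0.04  0.13] q [ 0.3   0.82  0.29  1.69 -0.34  0.68  1.1 ]
target [ 0.536 -0.352  0.   ] units [-0.01 -0.02  1.13] turn 0.04
```

View pics/pick.png

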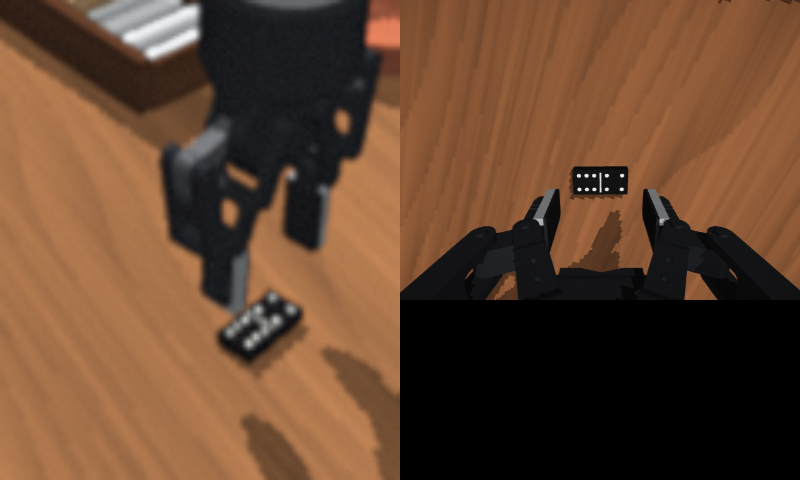

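The domino is centred between the open fingers, at (600,181) in the wrist half. I'll lower the fingertips slowly and watch the force.

jog_arm:
  motion:
    - [0, 0, 0.4, 0, 0.6]
    - [0, 0, 0.3, 0, 0.6]
    - [0, 0, 0.2, 0, 0.6]
    - [0, 0, 0.1, 0, 0.6]
    - [0, 0, 0, 0, 0.6]

```text
clock: 6.65
position: [0.5358, -0.3515, 0.0027]
tool_rot: [-3.141, -0.001, 1.904]
force: [0.6, 0.4, -0.6]
grip_width: 0.0514
finger_force: 0.0
```

jog_arm:
  motion:
    - [0, 0, 0.06, 0, 0.6]
    - [0, 0, 0, 0, 0.6]

```text
clock: 6.85
position: [0.5362, -0.3516, 0.0016]
tool_rot: [3.142, 0.0, 1.904]
force: [0.2, -0.2, 0.2]
grip_width: 0.0512
finger_force: 0.0
```

```bash
python3 - <<'E'
from h import *;from workcell import bot
s=bot.observe();print(s["position"],s["force"])
a=bot.grab_frame("side");c=cam(a);u=proj(c,[s["position"][0],s["position"][1],0])[0];print(u)
x,y=u.astype(int);p=a["pixels"]
o=cv2.resize(p[y-45:y+30,x-50:x+50],(800,600),interpolation=2)
cv2.imwrite("pics/pick2.png",o[:,:,::-1])
E
```

```text
[ 0.53618517 -0.3516496   0.00156361] [ 0.18725874 -0.20347406  0.23803834]
[376.82289573 349.15503985]
```

View pics/pick2.png

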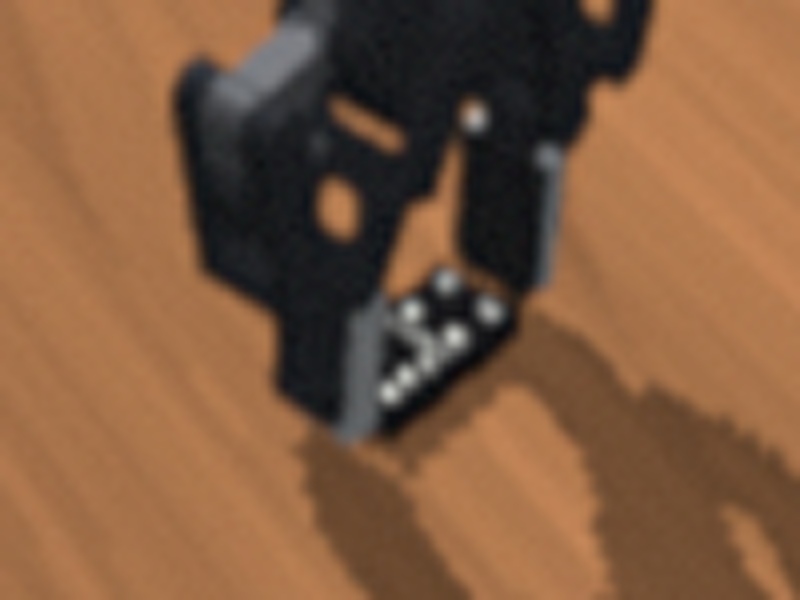

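The fingertips straddle the domino's ends near table level, at (350,440) and (530,290) in the crop. I'll grip gently.

jog_arm:
  motion:
    - [0, 0, 0, 0, 0.45]
    - [0, 0, 0, 0, 0.45]
    - [0, 0, 0, 0, 0.45]
    - [0, 0, 0, 0, 0.45]
  newtons: 20

```text
clock: 7.3
position: [0.5362, -0.3517, 0.0018]
tool_rot: [3.141, 0.0, 1.904]
force: [-1.2, 1.7, 6.9]
grip_width: 0.0432
finger_force: 20.5
```

jog_arm:
  motion:
    - [0, 0, -0.2, 0, 0.45]
    - [0, 0, -0.5, 0, 0.45]
    - [0, 0, -1, 0, 0.45]
    - [0, 0, -1, 0, 0.45]
    - [0, 0, -1, 0, 0.45]
    - [0, 0, -0.5, 0, 0.45]

```text
clock: 7.9
position: [0.5369, -0.3522, 0.1312]
tool_rot: [3.139, 0.003, 1.903]
force: [1.1, -0.7, -0.1]
grip_width: 0.0434
finger_force: 20.6
```

```bash
python3 go.py s -0.14 0 0.13 1.78
```

```text
clock 7.9 pos [ 0.5369 -0.3522  0.1312] rot [3.139e+00 3.000e-03 1.903e+00] w 0.043362465691881694 F [ 1.12 -0.67 -0.14] q [ 0.26  0.69  0.35  1.65 -0.3   0.85  1.07]
target [ 0.5961 -0.0512  0.13  ] units [8.84 5.14 0.03] turn 1.54
```

The 6.9 N on closing means the fingertips reached the table, so they are level with the domino's underside. I'll set it down and regrip about 4 mm higher so the fingers clear the tray's cut-down sides.

jog_arm:
  motion:
    - [0, 0, 1, 0, 0.45]
    - [0, 0, 1, 0, 0.45]
    - [0, 0, 1, 0, 0.45]
    - [0, 0, 0.8, 0, 0.45]
    - [0, 0, 0.4, 0, 0.45]
    - [0, 0, 0.05, 0, 0.45]
    - [0, 0, 0, 0, 0.45]

```text
clock: 8.6
position: [0.5363, -0.3518, 0.0005]
tool_rot: [3.141, 0.0, 1.904]
force: [-0.4, -0.5, -0.3]
grip_width: 0.0429
finger_force: 26.3
```

jog_arm:
  motion:
    - [0, 0, 0, 0, 0.57]
    - [0, 0, 0, 0, 0.57]
    - [0, 0, -0.12, 0, 0.57]
    - [0, 0, 0, 0, 0.57]
    - [0, 0, 0, 0, 0.45]
    - [0, 0, 0, 0, 0.45]
    - [0, 0, 0, 0, 0.45]
    - [0, 0, 0, 0, 0.45]

```text
clock: 9.4
position: [0.5365, -0.3517, 0.0043]
tool_rot: [3.141, 0.001, 1.904]
force: [-1.1, 0.6, 9.2]
grip_width: 0.0426
finger_force: 19.0
```

jog_arm:
  motion:
    - [0, 0, -0.2, 0, 0.45]
    - [0, 0, -0.5, 0, 0.45]
    - [0, 0, -1, 0, 0.45]
    - [0, 0, -1, 0, 0.45]
    - [0, 0, -1, 0, 0.45]
    - [0, 0, -0.5, 0, 0.45]

```text
clock: 10.0
position: [0.5368, -0.3522, 0.1332]
tool_rot: [3.139, 0.003, 1.903]
force: [0.6, 0.1, -0.1]
grip_width: 0.0425
finger_force: 20.5
```

```bash
python3 go.py s -0.14 0 0.13 1.78
```

```text
clock 10.0 pos [ 0.5368 -0.3522  0.1332] rot [3.139e+00 3.000e-03 1.903e+00] w 0.04251928630198155 F [ 0.56  0.13 -0.09] q [ 0.26  0.69  0.35  1.65 -0.3   0.85  1.07]
target [ 0.5961 -0.0512  0.13  ] units [8.84 5.14 0.1 ] turn 1.54
```

jog_arm:
  motion:
    - [0.4, 0.2, 0, 0, 0.45]
    - [0.8, 0.5, 0, 0.2, 0.45]
    - [1, 0.6, 0, 0.2, 0.45]
    - [1, 0.6, 0, 0.2, 0.45]
    - [1, 0.6, 0, 0.2, 0.45]
    - [1, 0.6, 0, 0.2, 0.45]
    - [1, 0.6, 0, 0.2, 0.45]
    - [1, 0.6, 0, 0.2, 0.45]
    - [0.8, 0.5, 0, 0.15, 0.45]
    - [0.5, 0.4, 0, 0, 0.45]
    - [0.2, 0.1, 0, 0, 0.45]
    - [0, 0, 0, 0, 0.45]

```text
clock: 11.2
position: [0.6183, -0.0575, 0.1292]
tool_rot: [-3.141, 0.0, 1.781]
force: [0.1, -0.8, -0.0]
grip_width: 0.0425
finger_force: 20.5
```

```bash
python3 go.py s -0.14 0 0.13 1.78; python3 - <<'E'
from h import *;from workcell import bot
s=bot.observe();w=bot.grab_frame("wrist");cw=cam(w,s);a=bot.grab_frame("side");c=cam(a);u=proj(c,s["position"])[0];print(u)
st=np.load("st.npy");k,n=np.cos(st[2]),np.sin(st[2])
im=w["pixels"].copy()
for P in [[-.245,-.037,.04],[-.245,.037,.04],[-.245,-.047,.04],[-.245,.047,.04],[-.115,-.03,.052],[-.115,.03,.052],[-.167,-.034,.06],[-.167,.034,.06]]:
    q=proj(cw,[st[0]+k*P[0]-n*P[1],st[1]+n*P[0]+k*P[1],P[2]])[0];print(P,q.round(1));cv2.circle(im,tuple(q.round().astype(int).tolist()),2,(255,0,255),-1)
x,y=u.astype(int);p=a["pixels"];x=max(x,45)
o=np.zeros((600,800,3),np.uint8);o[:480,:640]=im
cv2.imwrite("pics/w2.png",im[:,:,::-1]);o=cv2.resize(p[y-45:y+45,x-45:x+45],(600,600),interpolation=2)
cv2.imwrite("pics/held.png",o[:,:,::-1])
E
```

```text
clock 11.2 pos [ 0.6183 -0.0575  0.1292] rot [-3.141  0.     1.781] w 0.04249820320372406 F [ 0.08 -0.8  -0.  ] q [-0.27  0.68  0.4   1.71 -0.34  0.82  0.5 ]
target [ 0.5961 -0.0512  0.13  ] units [ 0.36 -0.68 -0.03] turn 0.01
[337.39169817 202.59755351]
[-0.245, -0.037, 0.04] [344.3 371.1]
[-0.245, 0.037, 0.04] [244. 371.]
[-0.245, -0.047, 0.04] [357.9 371.1]
[-0.245, 0.047, 0.04] [230.4 371. ]
[-0.115, -0.03, 0.052] [338.  199.3]
[-0.115, 0.03, 0.052] [238.  199.2]
[-0.167, -0.034, 0.06] [343.8 284.5]
[-0.167, 0.034, 0.06] [234.5 284.4]
```

View pics/held.png

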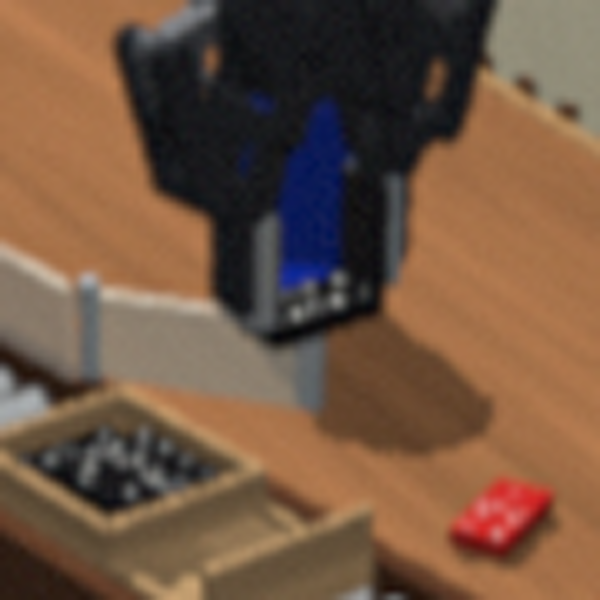

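View pics/w2.png

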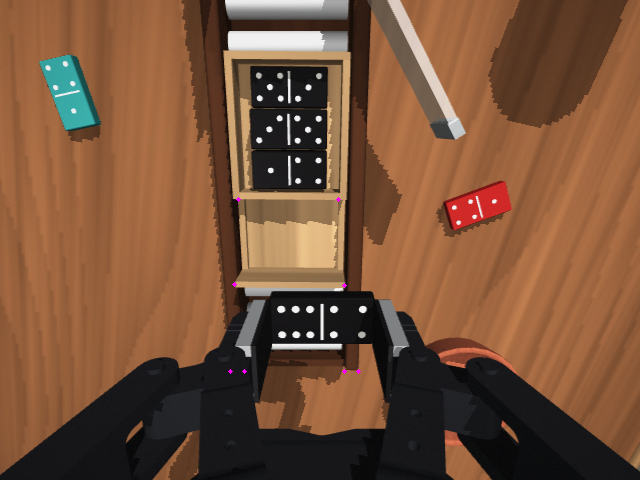

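The side crop shows the domino held level, with the fingertips about 3 mm above its underside. In the wrist view the tray's trailing wall (row 285, columns 234–345) matches my prediction, so the slot lies at station x ≈ -0.139, y ≈ 0.

jog_arm:
  motion:
    - [0.2, -0.3, 0, 0, 0.45]
    - [0.15, -0.3, 0, 0, 0.45]
    - [0, -0.1, 0.3, 0, 0.45]
    - [0, 0, 0.6, 0, 0.45]
    - [0, 0, 0.6, 0, 0.45]
    - [0, 0, 0.3, 0, 0.45]
    - [0, 0, 0, 0, 0.45]

```text
clock: 12.0
position: [0.5949, -0.052, 0.0744]
tool_rot: [-3.14, -0.0, 1.779]
force: [-0.3, -0.1, 0.1]
grip_width: 0.0426
finger_force: 20.5
```

```bash
python3 go.py s -0.139 0 0.042 1.78; python3 - <<'E'
from h import *;from workcell import bot
s=bot.observe();w=bot.grab_frame("wrist");a=bot.grab_frame("side");c=cam(a);u=proj(c,s["position"])[0]
x,y=u.astype(int);o=np.zeros((600,800,3),np.uint8);o[:,:400]=cv2.resize(a["pixels"][y-40:y+50,x-30:x+30],(400,600),interpolation=2)
o[:400,400:]=cv2.resize(w["pixels"][150:390,170:410],(400,400));cv2.imwrite("pics/place.png",o[:,:,::-1])
E
```

```text
clock 12.0 pos [ 0.5949 -0.052   0.0744] rot [-3.14  -0.     1.779] w 0.04256893693995845 F [-0.25 -0.13  0.1 ] q [-0.26  0.72  0.36  1.8  -0.38  0.69  0.53]
target [ 0.5959 -0.0502  0.042 ] units [0.05 0.04 1.08] turn -0.01
```

View pics/place.png

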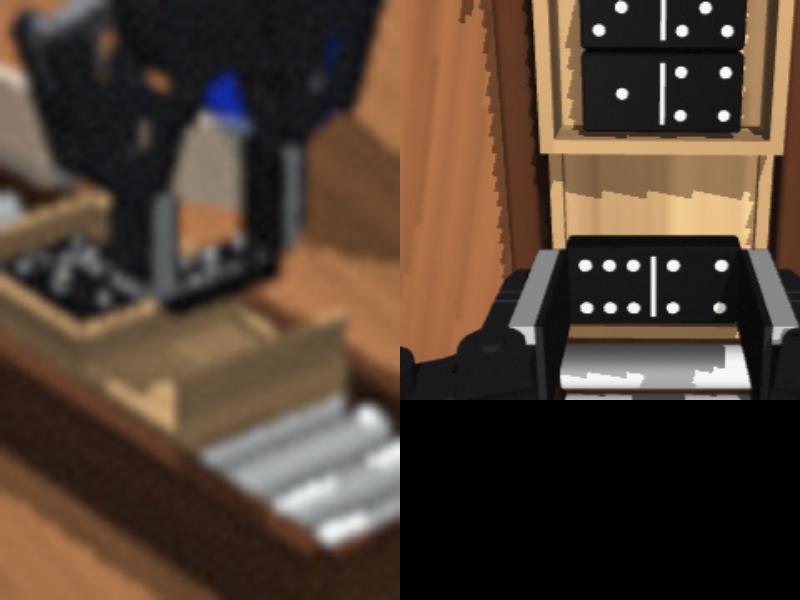

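The domino is centred over the empty compartment between the dividing wall and the trailing wall, so I'll lower it.

jog_arm:
  motion:
    - [0.05, 0.04, 0.3, 0, 0.45]
    - [0, 0, 0.3, 0, 0.45]
    - [0, 0, 0.25, 0, 0.45]
    - [0, 0, 0.15, 0, 0.45]
    - [0, 0, 0.05, 0, 0.45]
    - [0, 0, 0, 0, 0.45]

```text
clock: 12.7
position: [0.5967, -0.0502, 0.0439]
tool_rot: [-3.141, 0.0, 1.78]
force: [-0.3, 0.1, 0.0]
grip_width: 0.0426
finger_force: 20.5
```

```bash
python3 go.py s -0.139 0 0.041 1.78
```

```text
clock 12.7 pos [ 0.5967 -0.0502  0.0439] rot [-3.141  0.     1.78 ] w 0.042564612922821786 F [-0.27  0.09  0.01] q [-0.24  0.77  0.34  1.81 -0.4   0.63  0.54]
target [ 0.5959 -0.0502  0.041 ] units [ 0.01 -0.03  0.1 ] turn -0.0
```

jog_arm:
  motion:
    - [0, 0, 0.05, 0, 0.45]
    - [0, 0, 0, 0, 0.45]

```text
clock: 12.9
position: [0.5967, -0.0501, 0.0427]
tool_rot: [3.141, 0.0, 1.78]
force: [-0.2, 0.2, -0.2]
grip_width: 0.0424
finger_force: 20.5
```

jog_arm:
  motion:
    - [0, 0, 0.05, 0, 0.45]
    - [0, 0, 0, 0, 0.45]

```text
clock: 13.1
position: [0.5967, -0.0501, 0.0411]
tool_rot: [3.142, 0.0, 1.78]
force: [0.3, 0.5, 0.8]
grip_width: 0.0427
finger_force: 20.5
```

jog_arm:
  motion:
    - [0, 0, 0, 0, 0.53]
    - [0, 0, 0, 0, 0.56]
    - [0, 0, 0, 0, 0.58]
    - [0, 0, 0, 0, 0.6]
    - [0, 0, 0, 0, 0.6]
    - [0, 0, -0.2, 0, 0.6]
    - [0, 0, -0.4, 0, 0.6]
    - [0, 0, -1, 0, 0.6]
    - [0, 0, -1, 0, 0.6]
    - [0, 0, -0.5, 0, 0.6]

```text
clock: 14.1
position: [0.5976, -0.0503, 0.1374]
tool_rot: [3.138, 0.001, 1.779]
force: [0.3, -0.2, 0.7]
grip_width: 0.051
finger_force: 0.0
```

```bash
python3 go.py s -0.205 0 0.13 1.78; python3 - <<'E'
from h import *;from workcell import bot
s=bot.observe();w=bot.grab_frame("wrist");c=cam(w,s);st=np.load("st.npy");k,n=np.cos(st[2]),np.sin(st[2])
def tw(P):return [st[0]+k*P[0]-n*P[1],st[1]+n*P[0]+k*P[1],P[2]]
print([(P,proj(c,tw(P))[0].round(1)) for P in ([-.167,-.034,.06],[-.167,.034,.06],[-.113,0,.052],[-.139,0,.043])])
cv2.imwrite("pics/after.png",w["pixels"][:,:,::-1])
E
```

```text
clock 14.1 pos [ 0.5976 -0.0503  0.1374] rot [3.138e+00 1.000e-03 1.779e+00] w 0.05099336371877055 F [ 0.34 -0.21  0.72] q [-0.29  0.63  0.41  1.77 -0.34  0.8   0.49]
target [ 0.6096 -0.1147  0.13  ] units [-2.18 -0.06  0.25] turn -0.01
[([-0.167, -0.034, 0.06], array([371.1, 295.3])), ([-0.167, 0.034, 0.06], array([266.8, 295.4])), ([-0.113, 0, 0.052], array([318.8, 211.5])), ([-0.139, 0, 0.043], array([319. , 246.5]))]
```

View pics/after.png

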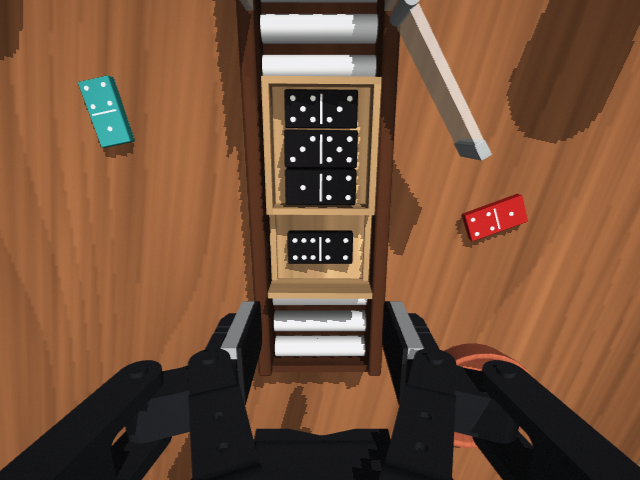

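The domino lies flat in the compartment at (320,247), and the tray is undisturbed with its trailing wall at row 297. Next I move behind the trailing wall with the fingers shut.

jog_arm:
  motion:
    - [-0.5, 0, 0, 0, 0]
    - [-0.8, 0, 0, 0, 0]
    - [-0.7, 0, 0, 0, 0]
    - [-0.2, -0.05, 0, 0, 0]
    - [0, 0, 0.5, 0, 0]
    - [0, 0, 0.8, 0, 0]
    - [0, 0, 0.8, 0, 0]
    - [0, 0, 0.6, 0, 0]
    - [0, 0, 0.3, 0, 0]
    - [0, 0, 0, 0, 0]

```text
clock: 15.15
position: [0.6079, -0.1144, 0.0424]
tool_rot: [-3.139, -0.001, 1.78]
force: [0.4, 0.7, -0.0]
grip_width: -0.0002
finger_force: 0.0
```

```bash
python3 go.py s -0.179 0 0.046 1.78;python3 go.py s -0.005 0 0.046 1.78
```

```text
clock 15.15 pos [ 0.6079 -0.1144  0.0424] rot [-3.139e+00 -1.000e-03  1.780e+00] w -0.0001528017800177408 F [ 0.45  0.65 -0.05] q [-0.13  0.79  0.34  1.75 -0.39  0.67  0.63]
target [ 0.6042 -0.0893  0.046 ] units [ 0.84  0.05 -0.12] turn 0.0
clock 15.15 pos [ 0.6079 -0.1144  0.0424] rot [-3.139e+00 -1.000e-03  1.780e+00] w -0.0001528017800177408 F [ 0.45  0.65 -0.05] q [-0.13  0.79  0.34  1.75 -0.39  0.67  0.63]
target [0.568  0.0809 0.046 ] units [ 6.64  0.05 -0.11] turn 0.0
```

jog_arm:
  motion:
    - [0.15, 0.02, -0.05, 0, 0]
    - [0.2, 0.03, -0.05, 0, 0]
    - [0.15, 0, 0, 0, 0]
    - [0.06, 0, 0, 0, 0]
    - [0.05, 0, 0, 0, 0]
    - [0.05, 0, 0, 0, 0]
    - [0.05, 0, 0, 0, 0]
    - [0.05, 0, 0, 0, 0]
    - [0.05, 0, 0, 0, 0]
    - [0.06, 0, 0, 0, 0]
    - [0.07, 0, 0, 0, 0]
    - [0.08, 0, 0, 0, 0]

```text
clock: 16.35
position: [0.604, -0.0846, 0.0471]
tool_rot: [-3.142, 0.0, 1.78]
force: [-0.2, -0.3, -0.7]
grip_width: 0.0004
finger_force: 0.2
```

jog_arm:
  motion:
    - [0.09, 0, 0, 0, 0]
    - [0.1, 0, 0, 0, 0]
    - [0.11, 0, 0, 0, 0]
    - [0.12, 0, 0, 0, 0]
    - [0.13, 0, 0, 0, 0]
    - [0.13, 0, 0, 0, 0]
    - [0.13, 0, 0, 0, 0]
    - [0.13, 0, 0, 0, 0]
    - [0.13, 0, 0, 0, 0]
    - [0.13, 0, 0, 0, 0]
    - [0.13, 0, 0, 0, 0]
    - [0.13, 0, 0, 0, 0]

```text
clock: 17.55
position: [0.5949, -0.0416, 0.0471]
tool_rot: [-3.142, 0.0, 1.78]
force: [0.1, -0.2, 0.6]
grip_width: -0.0002
finger_force: 0.2
```

```bash
python3 go.py s -0.005 0 0.046 1.78; python3 - <<'E'
from h import *;from workcell import bot
f=bot.grab_frame("top");im=f["pixels"];c=cam(f)
cv2.imwrite("pics/push.png",cv2.resize(im[180:300,130:390],None,fx=3,fy=3,interpolation=2)[:,:,::-1])
E
```

```text
clock 17.55 pos [ 0.5949 -0.0416  0.0471] rot [-3.142  0.     1.78 ] w -0.00024351467394934426 F [ 0.11 -0.22  0.6 ] q [-0.27  0.76  0.35  1.82 -0.41  0.64  0.53]
target [0.568  0.0809 0.046 ] units [ 4.18 -0.03  0.04] turn -0.0
```

jog_arm:
  motion:
    - [0.13, 0, 0, 0, 0]
    - [0.13, 0, 0, 0, 0]
    - [0.13, 0, 0, 0, 0]
    - [0.13, 0, 0, 0, 0]
    - [0.13, 0, 0, 0, 0]
    - [0.13, 0, 0, 0, 0]
    - [0.13, 0, 0, 0, 0]
    - [0.13, 0, 0, 0, 0]
    - [0.13, 0, 0, 0, 0]
    - [0.13, 0, 0, 0, 0]
    - [0.13, 0, 0, 0, 0]
    - [0.13, 0, 0, 0, 0]

```text
clock: 18.8
position: [0.5852, 0.0042, 0.0471]
tool_rot: [-3.142, 0.0, 1.78]
force: [-0.1, -1.0, 1.0]
grip_width: 0.0002
finger_force: 0.2
```

jog_arm:
  motion:
    - [0.12, 0, 0, 0, 0]
    - [0.11, 0, 0, 0, 0]
    - [0.1, 0, 0, 0, 0]
    - [0.1, 0, 0, 0, 0]
    - [0.09, 0, 0, 0, 0]
    - [0.09, 0, 0, 0, 0]
    - [0.08, 0, 0, 0, 0]
    - [0.08, 0, 0, 0, 0]
    - [0.08, 0, 0, 0, 0]
    - [0.07, 0, 0, 0, 0]
    - [0.07, 0, 0, 0, 0]
    - [0.07, 0, 0, 0, 0]

```text
clock: 20.0
position: [0.5786, 0.0352, 0.0471]
tool_rot: [-3.142, 0.0, 1.78]
force: [0.1, -0.4, 0.5]
grip_width: -0.0001
finger_force: 0.2
```

```bash
python3 go.py s -0.005 0 0.046 1.78; python3 - <<'E'
from h import *;from workcell import bot
# tray front wall seen from above: light-wood pixels
f=bot.grab_frame("top");im=f["pixels"];c=cam(f);st=np.load("st.npy");k,n=np.cos(st[2]),np.sin(st[2])
x=np.arange(-.14,.14,.004)
P=np.c_[st[0]+k*x-n*.031,st[1]+n*x+k*.031,0*x+.052]
for X,u in zip(x,proj(c,P).round().astype(int)):print(round(X,3),im[u[1],u[0]].tolist(),end=";")
E
```

```text
clock 20.0 pos [0.5786 0.0352 0.0471] rot [-3.142  0.     1.78 ] w -6.480753853571435e-05 F [ 0.06 -0.42  0.54] q [-0.41  0.74  0.36  1.86 -0.42  0.61  0.42]
target [0.568  0.0809 0.046 ] units [ 1.56 -0.03  0.04] turn -0.0
-0.14 [163, 163, 164];-0.136 [158, 157, 159];-0.132 [100, 95, 96];-0.128 [71, 41, 20];-0.124 [109, 106, 107];-0.12 [151, 152, 154];-0.116 [157, 157, 159];-0.112 [133, 133, 135];-0.108 [85, 75, 73];-0.104 [72, 41, 21];-0.1 [147, 148, 150];-0.096 [171, 171, 173];-0.092 [203, 203, 207];-0.088 [212, 213, 215];-0.084 [70, 37, 16];-0.08 [118, 116, 116];-0.076 [158, 158, 159];-0.072 [166, 166, 167];-0.068 [127, 129, 130];-0.064 [73, 50, 39];-0.06 [61, 38, 25];-0.056 [83, 83, 86];-0.052 [83, 83, 87];-0.048 [53, 59, 50];-0.044 [55, 60, 52];-0.04 [55, 61, 52];-0.036 [53, 59, 50];-0.032 [55, 60, 52];-0.028 [65, 71, 61];-0.024 [59, 66, 56];-0.02 [52, 58, 50];-0.016 [57, 62, 55];-0.012 [59, 66, 58];-0.008 [61, 69, 58];-0.004 [60, 68, 58];0.0 [64, 70, 61];0.004 [63, 71, 60];0.008 [65, 72, 62];0.012 [66, 73, 63];0.016 [69, 75, 65];0.02 [70, 75, 65];0.024 [68, 74, 64];0.028 [70, 76, 66];0.032 [68, 76, 65];0.036 [69, 77, 66];0.04 [70, 78, 67];0.044 [71, 78, 67];0.048 [71, 78, 67];0.052 [71, 78, 67];0.056 [73, 80, 69];0.06 [72, 79, 68];0.064 [73, 81, 70];0.068 [71, 78, 67];0.072 [73, 80, 70];0.076 [74, 81, 70];0.08 [73, 80, 69];0.084 [72, 80, 69];0.088 [76, 84, 71];0.092 [48, 51, 47];0.096 [25, 27, 29];0.1 [25, 26, 29];0.104 [27, 29, 33];0.108 [27, 28, 32];0.112 [26, 27, 31];0.116 [47, 48, 55];0.12 [61, 65, 67];0.124 [87, 96, 82];0.128 [86, 95, 82];0.132 [88, 96, 84];0.136 [88, 98, 84];
```

jog_arm:
  motion:
    - [0.07, 0, 0, 0, 0]
    - [0.07, 0, 0, 0, 0]
    - [0.07, 0, 0, 0, 0]
    - [0.07, 0, 0, 0, 0]
    - [0.07, 0, 0, 0, 0]
    - [0.07, 0, 0, 0, 0]
    - [0.07, 0, 0, 0, 0]
    - [0.07, 0, 0, 0, 0]
    - [0.07, 0, 0, 0, 0]
    - [0.07, 0, 0, 0, 0]
    - [0.07, 0, 0, 0, 0]
    - [0.07, 0, 0, 0, 0]

```text
clock: 21.25
position: [0.5734, 0.0599, 0.0471]
tool_rot: [-3.142, 0.0, 1.78]
force: [-0.1, -0.6, -0.1]
grip_width: 0.0001
finger_force: 0.2
```

jog_arm:
  motion:
    - [0.07, 0, 0, 0, 0]
    - [0.07, 0, 0, 0, 0]
    - [0.07, 0, 0, 0, 0]
    - [0.06, 0, 0, 0, 0]
    - [0.06, 0, 0, 0, 0]
    - [0.06, 0, 0, 0, 0]
    - [0.05, 0, 0, 0, 0]
    - [0.05, 0, 0, 0, 0]
    - [0.05, 0, 0, 0, 0]

```text
clock: 22.15
position: [0.5701, 0.0756, 0.0471]
tool_rot: [3.142, 0.0, 1.78]
force: [0.4, -0.1, -1.0]
grip_width: -0.0001
finger_force: 0.2
```

```bash
python3 go.py s -0.005 0 0.046 1.78
```

```text
clock 22.15 pos [0.5701 0.0756 0.0471] rot [3.142 0.    1.78 ] w -7.931374503343781e-05 F [ 0.36 -0.13 -0.99] q [-0.49  0.74  0.36  1.87 -0.43  0.61  0.36]
target [0.568  0.0809 0.046 ] units [ 0.19 -0.03  0.04] turn -0.0
```

Now small steps until a contact force shows.

jog_arm:
  motion:
    - [0.05, 0, 0, 0, 0]
    - [0.05, 0, 0, 0, 0]
    - [0.05, 0, 0, 0, 0]
    - [0.04, 0, 0, 0, 0]

```text
clock: 22.55
position: [0.5689, 0.0812, 0.0471]
tool_rot: [-3.142, 0.0, 1.78]
force: [0.2, -0.8, -0.1]
grip_width: 0.0004
finger_force: 0.2
```

jog_arm:
  motion:
    - [0.05, 0, 0, 0, 0]
    - [0.05, 0, 0, 0, 0]

```text
clock: 22.75
position: [0.5691, 0.0826, 0.0474]
tool_rot: [3.14, 0.002, 1.779]
force: [5.7, -13.6, 0.8]
grip_width: 0.0
finger_force: 7.3
```

jog_arm:
  motion:
    - [0.05, 0, 0, 0, 0]
    - [0.05, 0, 0, 0, 0]

```text
clock: 22.95
position: [0.5693, 0.0828, 0.0477]
tool_rot: [3.139, 0.005, 1.777]
force: [8.2, -28.0, 1.2]
grip_width: 0.0001
finger_force: 14.5
```

Home: the force rose to 28 N at the expected position. I'll back off, lift, and check that the tray stayed.

jog_arm:
  motion:
    - [-0.1, 0, 0, 0, 0]
    - [-0.1, 0, 0, 0, 0]
    - [-0.2, 0, 0, 0, 0]
    - [-0.5, 0, -0.3, 0, 0]
    - [-0.5, 0, -1, 0, 0]
    - [-0.5, 0, -1, 0, 0]
    - [-0.3, 0, -0.8, 0, 0]
    - [0, 0, 0, 0, 0]

```text
clock: 23.75
position: [0.5831, 0.0197, 0.1438]
tool_rot: [3.137, 0.001, 1.777]
force: [0.4, -0.6, 0.2]
grip_width: 0.0
finger_force: 0.0
```

```bash
python3 go.py s -0.045 -0.113 0.05 1.78; python3 - <<'E'
from h import *;from workcell import bot
s=bot.observe();w=bot.grab_frame("wrist");c=cam(w,s);st=np.load("st.npy");k,n=np.cos(st[2]),np.sin(st[2])
def tw(P):return [st[0]+k*P[0]-n*P[1],st[1]+n*P[0]+k*P[1],P[2]]
print([(P,proj(c,tw(P))[0].round(1)) for P in ([.006,-.034,.06],[.006,.034,.06],[-.004,-.044,.075],[-.004-.0745,-.044-.047,.075],[.06,0,.08],[.14,0,.046])])
t=bot.grab_frame("top")["pixels"][170:300,130:300]
o=np.zeros((600,800,3),np.uint8);o[:360,:480]=cv2.resize(w["pixels"],(480,360));o[300:,480:]=0;o[:245,480:]=cv2.resize(t,(320,245));cv2.imwrite("pics/home.png",o[:,:,::-1])
cv2.imwrite("pics/home_w.png",w["pixels"][:,:,::-1])
E
```

```text
clock 23.75 pos [0.5831 0.0197 0.1438] rot [3.137e+00 1.000e-03 1.777e+00] w 6.206108214231241e-07 F [ 0.38 -0.59  0.23] q [-0.44  0.61  0.45  1.81 -0.35  0.8   0.39]
target [0.6869 0.0653 0.05  ] units [0.78 3.68 3.14] turn -0.04
[([0.006, -0.034, 0.06], array([375.3, 132.3])), ([0.006, 0.034, 0.06], array([259.3, 132.7])), ([-0.004, -0.044, 0.075], array([396.4, 151.4])), ([-0.0785, -0.091, 0.075], array([465.5, 275.4])), ([0.06, 0, 0.08], array([316.4,  17.8])), ([0.14, 0, 0.046], array([ 315.8, -141.3]))]
```

View pics/home.png

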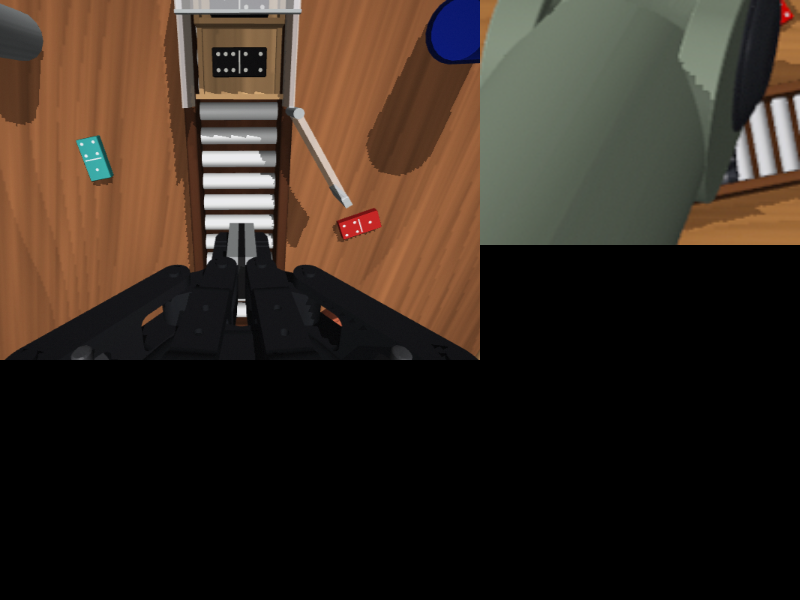

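The tray's trailing wall sits at row 133 (full scale), against 132 predicted for home, with the domino flat inside. The flap runs from the hinge at (397,151) to its edge at (464,269), about 2.13 rad. Now I move behind the flap's outer face.

jog_arm:
  motion:
    - [0.3, 0.6, 0, 0, 0]
    - [0.3, 1, 0, 0, 0]
    - [0.2, 1, 0, 0, 0]
    - [0, 0.8, 0, 0, 0]
    - [0, 0.3, 0.3, 0, 0]
    - [0, 0, 0.8, 0, 0]
    - [0, 0, 1, 0, 0]
    - [0, 0, 0.7, 0, 0]
    - [0, 0, 0.3, 0, 0]
    - [0, 0, 0, 0, 0]

```text
clock: 24.85
position: [0.6837, 0.0685, 0.0455]
tool_rot: [-3.139, -0.0, 1.779]
force: [-0.1, 0.5, 0.1]
grip_width: -0.0
finger_force: 0.0
```

```bash
cat > flap.py <<'E'
from h import *;from workcell import bot;import sys
st=np.load("st.npy");s=bot.observe();d=s["position"][:2]-st[:2];k,n=np.cos(st[2]),np.sin(st[2])
p=np.array([k*d[0]+n*d[1],-n*d[0]+k*d[1]]);print("station",p.round(4),s["position"][2],s["force"].round(1),s["clock"])
th=np.linspace(float(sys.argv[1]),0,int(sys.argv[2]));D=.0025+.011*abs(np.cos(th))+.0145*np.sin(th)
x=-.004-.065*np.sin(th)-D*np.cos(th);y=-.044+.065*np.cos(th)-D*np.sin(th)
q=np.vstack([p,np.c_[x,y]]);u=np.diff(q,axis=0)/.03*[1,-1]
print([(round(t,2),*v) for t,v in zip(th,u.round(2).tolist())])
E
python3 flap.py 2.1 40
```

```text
station [-0.0412 -0.1106] 0.04547678112418818 [-0.1  0.5  0.1] 24.85
[(np.float64(2.1), -0.28, -0.53), (np.float64(2.05), -0.09, -0.09), (np.float64(1.99), -0.09, -0.1), (np.float64(1.94), -0.08, -0.1), (np.float64(1.88), -0.08, -0.11), (np.float64(1.83), -0.07, -0.11), (np.float64(1.78), -0.06, -0.12), (np.float64(1.72), -0.06, -0.12), (np.float64(1.67), -0.05, -0.13), (np.float64(1.62), -0.04, -0.13), (np.float64(1.56), -0.03, -0.13), (np.float64(1.51), -0.03, -0.1), (np.float64(1.45), -0.02, -0.1), (np.float64(1.4), -0.02, -0.1), (np.float64(1.35), -0.01, -0.11), (np.float64(1.29), -0.01, -0.11), (np.float64(1.24), -0.0, -0.11), (np.float64(1.18), 0.0, -0.11), (np.float64(1.13), 0.01, -0.11), (np.float64(1.08), 0.02, -0.12), (np.float64(1.02), 0.02, -0.12), (np.float64(0.97), 0.03, -0.12), (np.float64(0.92), 0.04, -0.12), (np.float64(0.86), 0.05, -0.11), (np.float64(0.81), 0.05, -0.11), (np.float64(0.75), 0.06, -0.11), (np.float64(0.7), 0.07, -0.11), (np.float64(0.65), 0.07, -0.11), (np.float64(0.59), 0.08, -0.1), (np.float64(0.54), 0.09, -0.1), (np.float64(0.48), 0.1, -0.09), (np.float64(0.43), 0.1, -0.09), (np.float64(0.38), 0.11, -0.08), (np.float64(0.32), 0.12, -0.08), (np.float64(0.27), 0.12, -0.07), (np.float64(0.22), 0.13, -0.06), (np.float64(0.16), 0.13, -0.05), (np.float64(0.11), 0.13, -0.05), (np.float64(0.05), 0.14, -0.04), (np.float64(0.0), 0.14, -0.03)]
```

jog_arm:
  motion:
    - [-0.06, -0.1, -0.06, 0, 0]
    - [-0.06, -0.1, -0.06, 0, 0]
    - [-0.06, -0.1, 0, 0, 0]
    - [-0.06, -0.1, 0, 0, 0]
    - [-0.05, -0.1, 0, 0, 0]
    - [-0.09, -0.09, 0, 0, 0]
    - [-0.09, -0.1, 0, 0, 0]
    - [-0.08, -0.1, 0, 0, 0]
    - [-0.08, -0.11, 0, 0, 0]
    - [-0.07, -0.11, 0, 0, 0]
    - [-0.06, -0.12, 0, 0, 0]
    - [-0.06, -0.12, 0, 0, 0]

```text
clock: 26.05
position: [0.6531, 0.0369, 0.0507]
tool_rot: [3.142, -0.0, 1.78]
force: [0.3, 0.4, -0.2]
grip_width: -0.0001
finger_force: 0.1
```

jog_arm:
  motion:
    - [-0.05, -0.13, 0, 0, 0]
    - [-0.04, -0.13, 0, 0, 0]
    - [-0.03, -0.13, 0, 0, 0]
    - [-0.03, -0.1, 0, 0, 0]
    - [-0.02, -0.1, 0, 0, 0]
    - [-0.02, -0.1, 0, 0, 0]
    - [-0.01, -0.11, 0, 0, 0]
    - [-0.01, -0.11, 0, 0, 0]
    - [0, -0.11, 0, 0, 0]
    - [0, -0.11, 0, 0, 0]
    - [0.01, -0.11, 0, 0, 0]
    - [0.02, -0.12, 0, 0, 0]

```text
clock: 27.25
position: [0.6143, 0.0233, 0.0507]
tool_rot: [3.142, 0.0, 1.78]
force: [0.3, -0.1, -0.6]
grip_width: 0.0001
finger_force: 0.1
```

```bash
python3 flap.py 1.02 20
```

```text
station [-0.071  -0.0333] 0.050710901730747444 [ 0.3 -0.1 -0.6] 27.25
[(np.float64(1.02), 0.03, -0.19), (np.float64(0.97), 0.03, -0.12), (np.float64(0.91), 0.04, -0.12), (np.float64(0.86), 0.05, -0.11), (np.float64(0.81), 0.05, -0.11), (np.float64(0.75), 0.06, -0.11), (np.float64(0.7), 0.07, -0.11), (np.float64(0.64), 0.08, -0.11), (np.float64(0.59), 0.08, -0.1), (np.float64(0.54), 0.09, -0.1), (np.float64(0.48), 0.1, -0.09), (np.float64(0.43), 0.1, -0.09), (np.float64(0.38), 0.11, -0.08), (np.float64(0.32), 0.11, -0.08), (np.float64(0.27), 0.12, -0.07), (np.float64(0.21), 0.13, -0.06), (np.float64(0.16), 0.13, -0.05), (np.float64(0.11), 0.13, -0.05), (np.float64(0.05), 0.14, -0.04), (np.float64(0.0), 0.14, -0.03)]
```

jog_arm:
  motion:
    - [0.02, -0.1, 0, 0, 0]
    - [0.02, -0.1, 0, 0, 0]
    - [0.03, -0.12, 0, 0, 0]
    - [0.04, -0.12, 0, 0, 0]
    - [0.05, -0.11, 0, 0, 0]
    - [0.05, -0.11, 0, 0, 0]
    - [0.06, -0.11, 0, 0, 0]
    - [0.07, -0.11, 0, 0, 0]
    - [0.08, -0.11, 0, 0, 0]
    - [0.08, -0.1, 0, 0, 0]
    - [0.09, -0.1, 0, 0, 0]
    - [0.1, -0.09, 0, 0, 0]

```text
clock: 28.45
position: [0.5724, 0.0357, 0.0507]
tool_rot: [-3.142, 0.0, 1.78]
force: [-0.4, -0.9, 0.1]
grip_width: -0.0001
finger_force: 0.1
```

jog_arm:
  motion:
    - [0.1, -0.09, 0, 0, 0]
    - [0.11, -0.08, 0, 0, 0]
    - [0.11, -0.08, 0, 0, 0]
    - [0.12, -0.07, 0, 0, 0]
    - [0.13, -0.06, 0, 0, 0]
    - [0.13, -0.05, 0, 0, 0]

```text
clock: 29.05
position: [0.5556, 0.0538, 0.0507]
tool_rot: [3.142, 0.0, 1.78]
force: [0.0, -0.5, -0.9]
grip_width: -0.0
finger_force: 0.1
```

```bash
python3 flap.py 0.1 3; python3 - <<'E'
from h import *;from workcell import bot
s=bot.observe();w=bot.grab_frame("wrist");c=cam(w,s);np.savez("w.npz",im=w["pixels"])
E
```

```text
station [-0.029   0.0178] 0.05070180140436136 [ 0.  -0.5 -0.9] 29.05
[(np.float64(0.1), 0.12, -0.04), (np.float64(0.05), 0.13, -0.03), (np.float64(0.0), 0.13, -0.03)]
```

jog_arm:
  motion:
    - [0.11, -0.04, 0, 0, 0]
    - [0.1, -0.03, 0, 0, 0]
    - [0.08, -0.02, 0, 0, 0]
    - [0.05, 0, 0, 0, 0]

```text
clock: 29.5
position: [0.5509, 0.0631, 0.0507]
tool_rot: [-3.142, -0.0, 1.78]
force: [-0.2, 0.1, -0.4]
grip_width: -0.0001
finger_force: 0.1
```

jog_arm:
  motion:
    - [0.04, 0, 0, 0, 0]
    - [0.04, 0, 0, 0, 0]

```text
clock: 29.7
position: [0.5505, 0.0652, 0.0507]
tool_rot: [-3.142, 0.0, 1.78]
force: [0.3, 0.1, -0.3]
grip_width: 0.0001
finger_force: 0.1
```

jog_arm:
  motion:
    - [0.04, 0, 0, 0, 0]
    - [0.04, 0, 0, 0, 0]

```text
clock: 29.9
position: [0.5503, 0.0661, 0.0508]
tool_rot: [3.141, 0.002, 1.779]
force: [3.0, -12.9, -1.1]
grip_width: -0.0001
finger_force: 6.5
```

The flap is at its stop: 13 N, and at the same 2 mm offset as the tray stop. I'll retreat straight back, lift, and check it in the image.

jog_arm:
  motion:
    - [-0.06, 0, 0, 0, 0]
    - [-0.1, 0, 0, 0, 0]
    - [-0.3, 0, 0, 0, 0]
    - [-0.6, 0, -0.2, 0, 0]
    - [-0.6, 0, -1, 0, 0]
    - [-0.6, 0, -1, 0, 0]
    - [-0.3, 0, -1, 0, 0]
    - [0, 0, -0.3, 0, 0]
    - [0, 0, 0, 0, 0]
    - [0, 0, 0, 0, 0]

```text
clock: 30.9
position: [0.5655, -0.0072, 0.1549]
tool_rot: [-3.141, -0.0, 1.78]
force: [0.1, 0.3, 0.4]
grip_width: 0.0
finger_force: 0.0
```

```bash
cat > chk.py <<'E'
from h import *;from workcell import bot
s=bot.observe();w=bot.grab_frame("wrist");c=cam(w,s);st=np.load("st.npy");k,n=np.cos(st[2]),np.sin(st[2]);im=w["pixels"]
def tw(P):P=np.atleast_2d(P);return np.c_[st[0]+k*P[:,0]-n*P[:,1],st[1]+n*P[:,0]+k*P[:,1],P[:,2]]
def samp(P):
    u=proj(c,tw(P)).round().astype(int);return [im[b,a].tolist() if 0<=a<640 and 0<=b<480 else None for a,b in u]
print(s["position"],s["force"].round(1))
# steel edge at top, scan x at y=.04, z=.075 ; old flap place; domino
for nm,y,z in(("edge",.0395,.075),("mid",.0,.075),("trayfloor",0,.043)):
    x=np.arange(-.05,.055,.005);print(nm,[(int(round(a*1e3)),v) for a,v in zip(x,samp(np.c_[x,0*x+y,0*x+z]))])
print("old",samp([[-.04,-.067,.075],[-.06,-.08,.075],[-.078,-.091,.075]]))
E
python3 chk.py
```

```text
[ 0.56551814 -0.00715382  0.15489073] [0.1 0.3 0.4]
edge [(-50, [84, 49, 32]), (-45, [82, 47, 30]), (-40, [48, 27, 17]), (-35, [51, 31, 21]), (-30, [45, 26, 17]), (-25, [46, 26, 16]), (-20, [45, 26, 16]), (-15, [46, 27, 19]), (-10, [44, 26, 17]), (-5, [190, 194, 195]), (0, [64, 57, 52]), (5, [172, 165, 163]), (10, [171, 163, 161]), (15, [170, 163, 161]), (20, [170, 162, 161]), (25, [168, 160, 159]), (30, [167, 160, 158]), (35, [167, 160, 158]), (40, [167, 159, 157]), (45, [165, 157, 156]), (50, None)]
mid [(-50, [52, 30, 19]), (-45, [145, 145, 145]), (-40, [125, 127, 126]), (-35, [52, 30, 18]), (-30, [109, 109, 109]), (-25, [148, 149, 149]), (-20, [102, 103, 102]), (-15, [53, 31, 20]), (-10, [126, 127, 127]), (-5, [204, 204, 207]), (0, [64, 58, 54]), (5, [151, 117, 80]), (10, [121, 93, 64]), (15, [118, 91, 62]), (20, [13, 13, 14]), (25, [12, 11, 12]), (30, [15, 15, 16]), (35, [15, 13, 15]), (40, [115, 90, 61]), (45, [118, 91, 61]), (50, None)]
trayfloor [(-50, [141, 142, 141]), (-45, [135, 136, 136]), (-40, [68, 68, 68]), (-35, [54, 32, 21]), (-30, [132, 132, 132]), (-25, [140, 141, 143]), (-20, [93, 94, 93]), (-15, [49, 28, 17]), (-10, [122, 122, 122]), (-5, [104, 106, 104]), (0, [191, 192, 195]), (5, [53, 31, 20]), (10, [183, 143, 99]), (15, [109, 84, 58]), (20, [110, 86, 59]), (25, [14, 13, 14]), (30, [73, 73, 71]), (35, [41, 40, 41]), (40, [15, 16, 16]), (45, [15, 16, 14]), (50, [108, 83, 56])]
old [[151, 95, 60], [150, 95, 58], [142, 88, 55]]
```

The flap's top edge sits at x ≈ -5 mm both mid-width and at the free edge, so it is shut. The tray is home with the domino inside.

```bash
python3 -c "
from workcell import bot
print(bot.job_done())"
```

```text
the job is handed in; nothing more can be done
None
```

The stray domino lies flat in the tray's trailing compartment, the tray is home against the back stop and the flap is shut. I handed the job in at about 31 s; no score came back. The glass, ashtray and lighter holder were never touched, though I took no final picture of them.

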